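# Sweep brass bosses through the sorting gate

### The arm

A 7-joint arm with a two-finger parallel gripper is mounted at the origin on the work surface. World frame = base frame: x ahead of the robot, y to its left, z up, the work surface at z = 0. Lengths are in m, angles in rad, forces in N, time in s.
With the tool pointing down it reaches from about 0.4 to 0.875 m from the base axis. Payload 19.3 kg.
Tool frame: the origin (TCP) lies midway between the tips of the shut fingers; the grasp point (between the pads) lies bot.tcp_to_grasp behind it (bot.tcp_to_grasp is the distance from the TCP to the grasp point, in m); z points along the fingers, y is the line along which they close (so a half turn about z gives the same grasp; the last joint's range is limited). The gripper opens to 85 mm and grips with 20 to 120 N. Pads are 22 mm wide; open, the fingers measure 114 mm over their backs; the gripper's body (76 mm by 85 mm) begins 54 mm behind the grasp point. The pads swing forward as they close: fully open they stand 13 mm farther back than shut.
Start: joints at [-1.257, 0.521, -0.036, 1.599, 0.021, 1.021, -0.113], TCP at [0.234, 0.58, 0.21] pointing down, gripper open.
Joint ranges: [-2.91, 2.91], [-0.3, 2.13], [-1.5, 1.42], [0.17, 2.43], [-1.26, 4.41], [0.16, 1.93], [-2.52, 2.52]. Speed limits (rad/s): [1.89, 1.89, 2.39, 2.39, 3.01, 3.01, 3.01].

### API

Orientations are given as [roll, pitch, yaw] about the fixed x, y, z axes, in that order (R = Rz(yaw) Ry(pitch) Rx(roll)).
In Python, from workcell import observe, imaging, bot gives the robot as it stands.
- The arm moves only by the tool send_rows, never from a script. Its argument "plan" is text: rows parted by semicolons, each of 7 numbers parted by spaces: the shift along the tool's x, y, z in m, then the turn, a rotation vector about the tool's x, y, z in degrees, then the finger opening in m, from 0 to 0.0854. In form: dx dy dz rx ry rz claw; .... A call has 1 to 10 rows; each row is the pose to reach, as a shift and turn from the pose commanded when the call began, along the tool's axes at that moment; what a row does not reach only later rows make up. A row lasts 1/12 s, in which the tool goes at most 41.7 mm and 7.16 degrees, less where a joint would pass 70% of its speed; a pose out of reach is approached as far as the arm can. A call with a gripper value outside its range is refused whole. The fingers move at their own pace and stop on an object; "grip_force" is the grip in N (left out, the last holds). Time passes only in rows, so rows that repeat a pose let the fingers close. It gives the time, the measured TCP pose, the force, the opening and the grip force at its end, in the units of the state.
- observe(): the state, without advancing time (a new reading comes with each control period).
- imaging.grab_frame(name): name is "side" or "top"; returns a dict with "color" (420x560x3 uint8, red, green, blue), "fx", "fy", "cx", "cy" (pixels), "eye" and "orientation" of the camera in the world. Camera axes: x right, y down, z forward; pixel columns grow to the right and rows downward; lengths in m; the calibration is good to about 2 mm. A picture is of the moment at which its call begins. There is no depth.
- bot.job_done(): hands the job in; it is judged then, once.
The state is a dict: "clock": time; "qpos": joint angles; "qd": joint speeds; "joint_efforts": joint torques, N m; "position": TCP position; "tool_rot": TCP orientation; "force": force on the tool from outside, world axes, zero at the start; "moment": the same for the moment, N m; "grip_width": finger opening in m; "finger_force": force on a finger pad.
Only numpy, scipy, OpenCV 4.12 (cv2) and the standard library are available. Lean on these libraries where they do the work, as an engineer would, in place of code of your own. Each camera call takes 0.05 s, during which the arm holds its last target. There are 200 camera calls.

### The job

Sweep the three round brass bosses across the sorting tray with the fingers and through its narrow gate, one at a time, so that all three end up down in the slot behind the gate. Only push them along the tray floor: do not pick anything up. Leave the rectangular buckle on the tray where it is, and do not disturb the thread spool and the jar beside the tray.

Things in the scene. Friction and masses are not known exactly. Their poses are not given: they have to be found in the camera images.
- tray: fixed wooden sorting tray, velvet floor. Origin: on the table under it; x points over the floor to the gate (away from the robot, yawed up to 0.45 rad), y left, z up. Floor 85 mm above the table, x -144 to +66, y -155 to +155 mm; rims 6 mm thick, tops 100 mm above the table. The far rim (x +60 to +66) has the gate in its middle; the floor ends in a drop into the slot at x +66.
- gate (a point): middle of the gate at floor level (tray x +63 mm, y 0): a gap 44 mm wide in the 6 mm thick, 15 mm high far rim, between two 8 mm brass posts centred at y -26 and +26 mm. Axes as the tray's. Two bosses do not fit side by side. A boss tips into the slot by itself once its centre is a few mm past x +66, so the fingers need not enter the gate.
- slot (a point): middle of the slot's bottom (tray x +101 mm, y 0, 5 mm above the table): an open-topped well behind the gate, 70 mm long in x (+66 to +136), 80 mm wide, its bottom 80 mm below the tray floor; its other walls reach 100 mm above the table. It has room for all three bosses.
- boss1_center (a point): loose brass costume boss: a round disc 34 mm across; flat-sided rim 7 mm high with a low dome rising to 10 mm in the middle, about 30 g (hidden, 20 to 42 g). All three bosses are alike and may be swept in any order. This point is on the disc's axis, 3.5 mm above its underside.
- boss2_center (a point): loose brass costume boss: a round disc 34 mm across; flat-sided rim 7 mm high with a low dome rising to 10 mm in the middle, about 30 g (hidden, 20 to 42 g). All three bosses are alike and may be swept in any order. This point is on the disc's axis, 3.5 mm above its underside.
- boss3_center (a point): loose brass costume boss: a round disc 34 mm across; flat-sided rim 7 mm high with a low dome rising to 10 mm in the middle, about 30 g (hidden, 20 to 42 g). All three bosses are alike and may be swept in any order. This point is on the disc's axis, 3.5 mm above its underside.
- buckle: loose rectangular brass buckle, 42 x 28 x 8 mm, an open frame with a middle bar, lying on the tray floor among the bosses; to be left alone. Origin: centre of its underside; x along its length. It and the bosses start in any order on four places in a shallow arc, about 100 to 150 mm from the gate and about 60 mm apart.
- spool: loose wooden thread spool, 38 mm diameter, 45 mm high, standing on the table left of the tray. Origin: centre of its underside.
- jar: loose glass jar, 48 mm diameter, 60 mm high, standing on the table right of the tray. Origin: centre of its underside.
Mind the look-alikes: they are no part of the job. Several things look just like the jar: the one meant starts farthest from the robot's base.

How it is judged:
On the way, in this order (a step that is already met when the one before it is completed fails the run):
1. a first boss lies in the slot (((x of boss1_center in the frame of tray between 0.066 and 0.136 m and y of boss1_center in the frame of tray between -0.04 and 0.04 m and z of boss1_center in the frame of tray below 0.077 m) or (x of boss2_center in the frame of tray between 0.066 and 0.136 m and y of boss2_center in the frame of tray between -0.04 and 0.04 m and z of boss2_center in the frame of tray below 0.077 m) or (x of boss3_center in the frame of tray between 0.066 and 0.136 m and y of boss3_center in the frame of tray between -0.04 and 0.04 m and z of boss3_center in the frame of tray below 0.077 m))), for 0.2 s.
2. a second boss lies in the slot ((((x of boss1_center in the frame of tray between 0.066 and 0.136 m and y of boss1_center in the frame of tray between -0.04 and 0.04 m and z of boss1_center in the frame of tray below 0.077 m) and (x of boss2_center in the frame of tray between 0.066 and 0.136 m and y of boss2_center in the frame of tray between -0.04 and 0.04 m and z of boss2_center in the frame of tray below 0.077 m)) or ((x of boss1_center in the frame of tray between 0.066 and 0.136 m and y of boss1_center in the frame of tray between -0.04 and 0.04 m and z of boss1_center in the frame of tray below 0.077 m) and (x of boss3_center in the frame of tray between 0.066 and 0.136 m and y of boss3_center in the frame of tray between -0.04 and 0.04 m and z of boss3_center in the frame of tray below 0.077 m)) or ((x of boss2_center in the frame of tray between 0.066 and 0.136 m and y of boss2_center in the frame of tray between -0.04 and 0.04 m and z of boss2_center in the frame of tray below 0.077 m) and (x of boss3_center in the frame of tray between 0.066 and 0.136 m and y of boss3_center in the frame of tray between -0.04 and 0.04 m and z of boss3_center in the frame of tray below 0.077 m)))), for 0.2 s.
3. the third boss lies in the slot (x of boss1_center in the frame of tray between 0.066 and 0.136 m and y of boss1_center in the frame of tray between -0.04 and 0.04 m and z of each of boss1_center, boss2_center, boss3_center in the frame of tray below 0.077 m and x of boss2_center in the frame of tray between 0.066 and 0.136 m and y of boss2_center in the frame of tray between -0.04 and 0.04 m and x of boss3_center in the frame of tray between 0.066 and 0.136 m and y of boss3_center in the frame of tray between -0.04 and 0.04 m), for 0.2 s.
At the end, for the whole second after the job is handed in: All three bosses are inside the slot with their centres at least 8 mm below the tray floor; the buckle is within 25 mm of where it started, the spool and jar within 20 mm, upright, and all three of these at rest (all of step 3 and linear speed of each of buckle, spool, jar below 0.02 m/s and distance of each of boss1_center, boss2_center, boss3_center from where it was at the start of the episode above 0.03 m and distance of buckle from where it was at the start of the episode below 0.025 m and distance of each of spool, jar from where it was at the start of the episode below 0.02 m and angle between each of spool, jar's own z axis and vertical below 0.2 rad); the robot touches nothing.
It fails at once if a boss is lifted: its centre more than 9 mm above where it lies on the tray floor (z of any of boss1_center, boss2_center, boss3_center in the frame of tray above 0.0975 m).
It fails at once if two bosses are in the mouth of the gate at once (centres from 33 mm before the gate's middle to 15 mm beyond it) (((x of boss1_center in the frame of tray between 0.03 and 0.078 m and y of boss1_center in the frame of tray between -0.03 and 0.03 m and z of boss1_center in the frame of tray above 0.08 m) and (x of boss2_center in the frame of tray between 0.03 and 0.078 m and y of boss2_center in the frame of tray between -0.03 and 0.03 m and z of boss2_center in the frame of tray above 0.08 m)) or ((x of boss1_center in the frame of tray between 0.03 and 0.078 m and y of boss1_center in the frame of tray between -0.03 and 0.03 m and z of boss1_center in the frame of tray above 0.08 m) and (x of boss3_center in the frame of tray between 0.03 and 0.078 m and y of boss3_center in the frame of tray between -0.03 and 0.03 m and z of boss3_center in the frame of tray above 0.08 m)) or ((x of boss2_center in the frame of tray between 0.03 and 0.078 m and y of boss2_center in the frame of tray between -0.03 and 0.03 m and z of boss2_center in the frame of tray above 0.08 m) and (x of boss3_center in the frame of tray between 0.03 and 0.078 m and y of boss3_center in the frame of tray between -0.03 and 0.03 m and z of boss3_center in the frame of tray above 0.08 m))).
It fails at once if the buckle is lifted more than 8 mm or moved more than 25 mm (z of buckle in the frame of tray above 0.093 m or distance of buckle from where it was at the start of the episode above 0.025 m).
It fails at once if the spool or the jar is moved more than 20 mm or tipped over (distance of any of spool, jar from where it was at the start of the episode above 0.02 m or angle between any of spool, jar's own z axis and vertical above 0.5 rad).
It also fails if it takes over 61 s, if anything falls off the work surface, if the arm or the gripper's body presses on something with over 40 N, if the wrist force passes 120 N, or if a joint passes its speed limit or range.

## Working session

There is one attempt and no reset: what is moved stays moved. The work goes in short steps, Python scripts to look and compute and a tool call to move; the robot and the scene stay as the last step left them, time stands still between calls to the robot, and variables do not carry over. Pictures are saved under pics/ and viewed, at most 10 in all, crops included, and the job is handed in when it is done.

Besides the shell and the picture viewer there is one more tool, called as a command line: name --argument value ..., lists and objects as JSON in quotes. send_rows: Moves the arm, as the interface text tells. Its arguments: {"type":"object","properties":{"plan":{"type":"string"},"grip_force":{"type":"number"}},"required":["plan"]}

```bash
mkdir -p pics; python3 - <<'E'
from workcell import observe, imaging, bot
import cv2
s=observe(); print(s['clock'],s['position'],s['tool_rot'],s['grip_width'],bot.tcp_to_grasp)
for n in('top','side'):
    f=imaging.grab_frame(n); cv2.imwrite(f'pics/{n}0.png',f['color'][...,::-1]); print(n,{k:v for k,v in f.items() if k!='color'})
E
```

```text
0.0 [0.23394514 0.57917309 0.20982506] [-3.14046573e+00  1.02937898e-04  2.75776587e+00] 0.08534404409369854 0.0187
top {'fx': 405.75088963490293, 'fy': 405.75088963490293, 'cx': 278.9688348433749, 'cy': 213.92635235514783, 'eye': array([0.39566884, 0.00107991, 0.83446373]), 'orientation': array([-2.94422216,  0.0084411 , -1.57305048])}
side {'fx': 386.7361818940372, 'fy': 386.7361818940372, 'cx': 284.6623256997977, 'cy': 207.78409157571085, 'eye': array([ 0.3382498 , -0.55680808,  0.70156711]), 'orientation': array([-2.35254197, -0.0113035 , -0.32450255])}
```

View pics/top0.png

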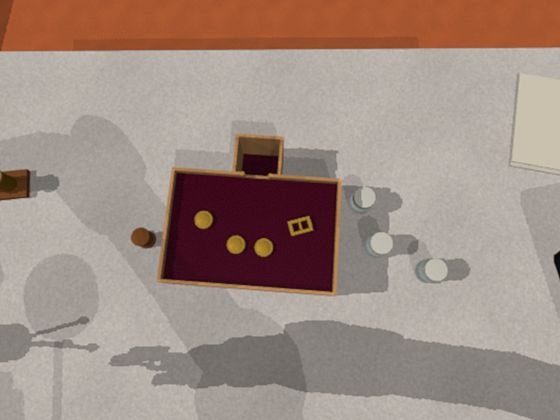

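View pics/side0.png

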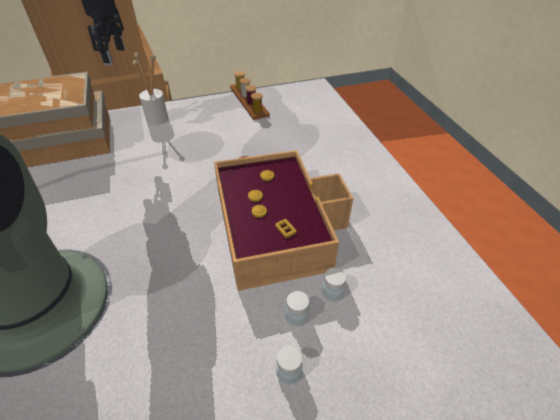

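The top view shows bosses at pixels (204,219), (236,244) and (264,247), and the buckle at (300,226). The gate is near (257,176), the spool at (143,237) and the intended jar at (364,198). Next I measure these.

```bash
cat > h.py <<'E'
import numpy as np, cv2, json
from scipy.spatial.transform import Rotation as R
from workcell import observe, imaging, bot
def ray(f,uv,z):
    uv=np.atleast_2d(uv).astype(float)
    d=np.c_[(uv[:,0]-f['cx'])/f['fx'],(uv[:,1]-f['cy'])/f['fy'],np.ones(len(uv))]@R.from_euler('xyz',f['orientation']).as_matrix().T
    e=np.array(f['eye']); return e+d*((z-e[2])/d[:,2])[:,None]
def gold(f):
    h=cv2.cvtColor(f['color'],cv2.COLOR_RGB2HSV)
    return cv2.inRange(h,(18,150,90),(32,255,255))
def blobs(m,amin=40):
    n,_,st,c=cv2.connectedComponentsWithStats(m)
    return [(c[i],st[i]) for i in range(1,n) if st[i,4]>amin]
E
python3 - <<'E'
from h import *
f=imaging.grab_frame('top'); c=f['color']
h=cv2.cvtColor(c,cv2.COLOR_RGB2HSV)
for p in[(204,219),(300,226),(220,260),(250,292),(176,175),(338,240),(260,137),(250,176),(271,176),(240,160)]: print(p,h[p[1],p[0]])
m=((h[...,1]>90)*255).astype('uint8'); m[:120]=0;m[310:]=0;m[:,:155]=0;m[:,350:]=0
cs,_=cv2.findContours(m,cv2.RETR_EXTERNAL,cv2.CHAIN_APPROX_NONE); k=max(cs,key=cv2.contourArea)
a=cv2.approxPolyDP(k,4,True)[:,0]; print(a.tolist()); print(ray(f,a,0.1).round(4).tolist())
for cc,st in blobs(gold(f),20):
    print(cc.round(1),st.tolist(),ray(f,cc,.0905).round(4))
cv2.imwrite('pics/crop.png',cv2.resize(c[125:305,150:390,::-1],None,fx=3.3,fy=3.3,interpolation=cv2.INTER_CUBIC))
E
```

```text
(204, 219) [ 21 187 157]
(300, 226) [ 21 188 170]
(220, 260) [169 210  62]
(250, 292) [ 16  19 176]
(176, 175) [  7 150  56]
(338, 240) [ 15 116 169]
(260, 137) [ 15 142 160]
(250, 176) [ 15 140 124]
(271, 176) [ 17 149 173]
(240, 160) [ 17 146  75]
[[172, 168], [157, 281], [335, 295], [340, 179], [283, 175], [282, 137], [236, 134], [230, 172]]
[[0.632, 0.2093, 0.1], [0.4209, 0.2257, 0.1], [0.3956, -0.0921, 0.1], [0.6089, -0.1077, 0.1], [0.6172, -0.0008, 0.1], [0.6931, 0.0008, 0.1], [0.6997, 0.0893, 0.1], [0.6236, 0.0992, 0.1]]
[203.2 219.3] [195, 211, 18, 18, 258] [[0.5348 0.1485 0.0905]]
[300.  225.5] [288, 216, 25, 20, 260] [[ 0.5223 -0.032   0.0905]]
[235.6 244.1] [227, 235, 18, 19, 267] [[0.4879 0.0872 0.0905]]
[263.4 246.9] [254, 238, 19, 19, 274] [[0.4826 0.0359 0.0905]]
```

View pics/crop.png

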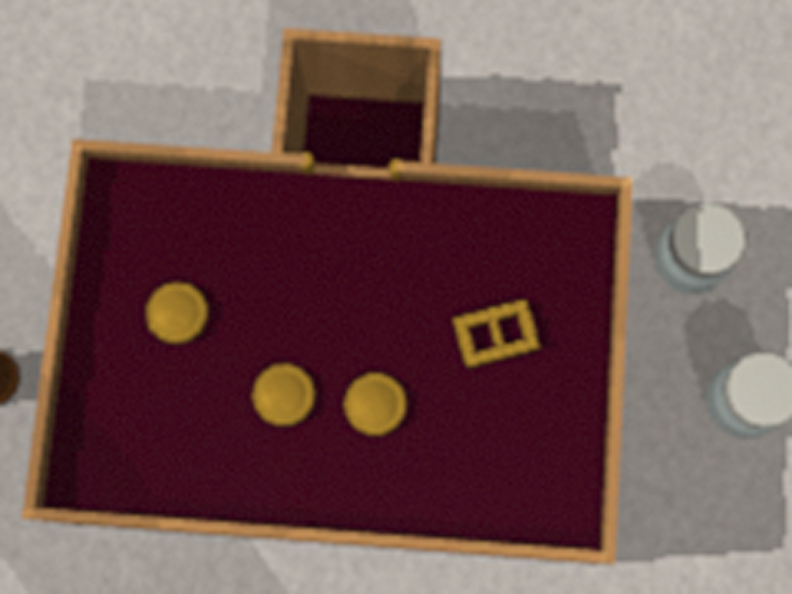

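The crop shows both gate posts, at about (243,174) and (270,176) full-frame, and the buckle well clear of the bosses. The tray corners fit a yaw of about -0.075, with the gate at about (0.6175, 0.051). I'll cradle each boss between slightly open fingers, pushing along tool -x, and order them middle-left, middle-right, then far left.

```bash
cat >> h.py <<'E'
YAW=-0.0755; O=np.array([.5546,.0558]); T=R.from_euler('z',YAW).as_matrix()[:2,:2]
def t2w(p): return O+T@np.array(p)
def w2t(p): return (np.array(p)[:2]-O)@T
def status():
    s=observe(); r=R.from_euler('xyz',s['tool_rot']).as_matrix(); d=-r[:,0]
    print('t',round(s['clock'],2),'tcp tray mm',(w2t(s['position'])*1e3).round(1),'z',(s['position'][2]*1e3).round(1),
     'push deg(tray)',round(np.degrees(np.arctan2(d[1],d[0])-YAW),1),'F',np.round(s['force'],1),'w',round(s['grip_width'],4)); return s,r
def steps(wps):
    """wps: (disc-centre-like tray x,y in mm, offset behind it, push angle deg in tray, z m) -> shifts in the current tool frame"""
    s,r=status(); d=-r[:,0]; a0=np.degrees(np.arctan2(d[1],d[0])-YAW)
    for x,y,off,a,z in wps:
        p=np.array([x,y])-off*np.array([np.cos(np.radians(a)),np.sin(np.radians(a))])
        w=np.r_[t2w(p/1e3),z]
        print((x,y,off,a), (r.T@(w-s['position'])).round(4), 'rz',round(-(a-a0),1),'world',w.round(3))
def look(n=None):
    f=imaging.grab_frame('top')
    for c,st in blobs(gold(f),30):
        w=ray(f,c,.0905)[0]; print('blob tray mm',(w2t(w)*1e3).round(1),'area',st[4])
    if n: cv2.imwrite(f'pics/{n}.png',f['color'][100:310,100:400,::-1])
E
python3 - <<'E'
from h import *
look(); steps([(-69,26,35,-11,.21),(-69,26,35,-11,.12)])
E
```

```text
blob tray mm [-26.6  91. ] area 260
blob tray mm [-25.6 -90.1] area 261
blob tray mm [-68.9  26.3] area 268
blob tray mm [-70.2 -25.3] area 273
t 0.2 tcp tray mm [-359.2  497.9] z 210.1 push deg(tray) -17.7 F [-0.7 -0.  -0.3] w 0.0852
(-69, 26, 35, -11) [-3.849e-01 -3.656e-01  3.000e-04] rz -6.7 world [0.454 0.096 0.21 ]
(-69, 26, 35, -11) [-0.3849 -0.3655  0.0903] rz -6.7 world [0.454 0.096 0.12 ]
```

send_rows --plan "-0.02 -0.02 0 0 0 0 0.018; -0.05 -0.047 0 0 0 -1 0.018; -0.078 -0.074 0 0 0 -2 0.018; -0.105 -0.1 0 0 0 -2 0.018; -0.13 -0.124 0 0 0 -3 0.018; -0.157 -0.149 0 0 0 -4 0.018; -0.183 -0.174 0 0 0 -5 0.018; -0.21 -0.2 0 0 0 -6 0.018; -0.235 -0.223 0 0 0 -6 0.018; -0.26 -0.247 0 0 0 -6.7 0.018"

```text
clock: 1.03
position: [0.3831, 0.2515, 0.2105]
tool_rot: [3.141, 0.0, 2.874]
force: [1.2, 0.6, 0.7]
grip_width: 0.0179
finger_force: 0.0
```

```bash
python3 - <<'E'
from h import *
steps([(-69,26,38,-11,.21),(-69,26,38,-11,.115)])
E
```

```text
t 1.03 tcp tray mm [-185.8  182.2] z 210.5 push deg(tray) -11.0 F [1.2 0.6 0.7] w 0.0179
(-69, 26, 38, -11) [-0.1064 -0.131   0.0005] rz 0.0 world [0.451 0.097 0.21 ]
(-69, 26, 38, -11) [-0.1064 -0.1311  0.0955] rz 0.0 world [0.451 0.097 0.115]
```

send_rows --plan "-0.025 -0.03 0 0 0 0 0.018; -0.05 -0.06 0 0 0 0 0.018; -0.075 -0.09 0 0 0 0 0.018; -0.095 -0.118 0 0 0 0 0.018; -0.106 -0.131 0.02 0 0 0 0.018; -0.106 -0.131 0.05 0 0 0 0.018; -0.106 -0.131 0.08 0 0 0 0.018; -0.106 -0.131 0.1 0 0 0 0.018; -0.106 -0.131 0.11 0 0 0 0.018; -0.106 -0.131 0.11 0 0 0 0.018"

```text
clock: 1.87
position: [0.4491, 0.0984, 0.0985]
tool_rot: [-3.14, -0.003, 2.875]
force: [-0.8, 1.1, -0.9]
grip_width: 0.018
finger_force: 0.0
```

```bash
python3 - <<'E'
from h import *
s,r=status()
for n in('top','side'):
    f=imaging.grab_frame(n); c=f['color']
    c=c[200:290,190:300] if n=='top' else c[140:260,190:310]
    cv2.imwrite(f'pics/a_{n}.png',cv2.resize(c[...,::-1],None,fx=5,fy=5,interpolation=cv2.INTER_CUBIC))
E
```

```text
t 1.87 tcp tray mm [-108.4   34.5] z 98.5 push deg(tray) -11.0 F [-0.8  1.1 -0.9] w 0.018
```

View pics/a_side.png

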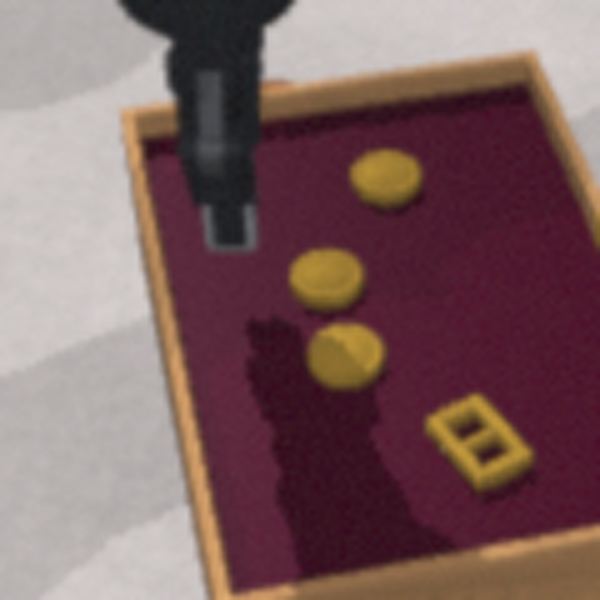

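The fingertips stand just behind the middle boss, level with it, and clear of the other bosses. Next I lower them gently, watching the force.

send_rows --plan "0 0 0.004 0 0 0 0.018; 0 0 0.008 0 0 0 0.018; 0 0 0.01 0 0 0 0.018; 0 0 0.011 0 0 0 0.018; 0 0 0.011 0 0 0 0.018"

```text
clock: 2.38
position: [0.4503, 0.0988, 0.0894]
tool_rot: [-3.142, -0.0, 2.875]
force: [-0.9, -0.0, 0.3]
grip_width: 0.0183
finger_force: 0.0
```

```bash
python3 - <<'E'
from h import *
steps([(-69,26,24.7,-11,.0875),(8,10,24.7,-11,.0875),(8,2,24.7,-11,.0875)])
E
```

```text
t 2.38 tcp tray mm [-107.3   35. ] z 89.4 push deg(tray) -11.0 F [-0.9 -0.   0.3] w 0.0183
(-69, 26, 24.7, -11) [-0.0146 -0.0016  0.0019] rz 0.0 world [0.464 0.093 0.088]
(8, 10, 24.7, -11) [-0.0932 -0.0027  0.0019] rz 0.0 world [0.54  0.072 0.088]
(8, 2, 24.7, -11) [-0.0947 -0.0105  0.0019] rz 0.0 world [0.539 0.064 0.088]
```

send_rows --plan "-0.008 -0.0016 0.002 0 0 0 0.018; -0.014 -0.0016 0.002 0 0 0 0.018; -0.02 -0.0016 0.002 0 0 0 0.018; -0.028 -0.0016 0.002 0 0 0 0.018; -0.036 -0.0016 0.002 0 0 0 0.018; -0.045 -0.0018 0.002 0 0 0 0.018; -0.054 -0.002 0.002 0 0 0 0.018; -0.062 -0.002 0.002 0 0 0 0.018; -0.07 -0.0022 0.002 0 0 0 0.018; -0.076 -0.0025 0.002 0 0 0 0.018"

```text
clock: 3.22
position: [0.524, 0.076, 0.0874]
tool_rot: [-3.142, 0.0, 2.874]
force: [-0.2, -0.1, -0.8]
grip_width: 0.0176
finger_force: 0.0
```

```bash
python3 - <<'E'
from h import *
s,r=status();look('b')
f=imaging.grab_frame('side'); cv2.imwrite('pics/b_side.png',cv2.resize(f['color'][130:270,190:370,::-1],None,fx=4,fy=4,interpolation=cv2.INTER_CUBIC))
E
```

```text
t 3.22 tcp tray mm [-32.1  17.8] z 87.4 push deg(tray) -11.0 F [-0.2 -0.1 -0.8] w 0.0176
blob tray mm [-25.7 -89.7] area 256
```

View pics/b_side.png

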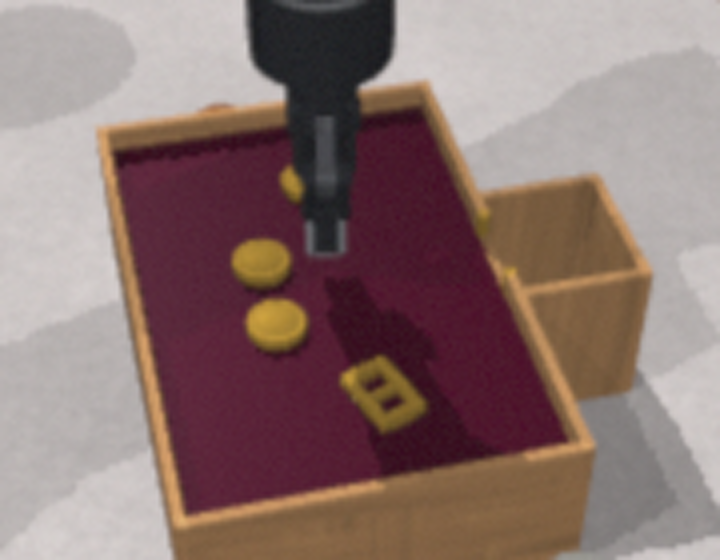

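The fingers passed over the boss: it still sits at (262,262) in the crop while the tips are ahead of it at (327,255). So the tips ride higher than the TCP, and I need to measure by how much.

```bash
python3 - <<'E'
from h import *
s,r=status()
f=imaging.grab_frame('side')
# tips: front corners of finger (near side finger): project TCP-frame points
Rm=R.from_euler('xyz',f['orientation']).as_matrix()
def proj(p):
    q=Rm.T@(np.array(p)-f['eye']); return np.array([f['fx']*q[0]/q[2]+f['cx'],f['fy']*q[1]/q[2]+f['cy']])
for zb in(0,.004,.008,.012,.016):
    a=[proj(s['position']+r@np.array([sx*.011,-.009-t,-zb])) for sx in(-1,1) for t in(0,.0145)]
    print(zb,[((q-[190,130])*4).round(0).tolist() for q in a])
c=f['color'][130:270,190:370]
g=cv2.cvtColor(c,cv2.COLOR_RGB2HSV)
print(c[55:68,82].tolist())
for cc,st in blobs(gold(f),20): print((ray(f,cc,.0905)[0]).round(4),(w2t(ray(f,cc,.0905)[0])*1e3).round(1),st[4])
E
```

```text
t 3.32 tcp tray mm [-32.2  17.8] z 87.3 push deg(tray) -11.0 F [-0.8 -0.9  0.1] w 0.0182
0 [[342.0, 272.0], [343.0, 290.0], [304.0, 273.0], [304.0, 291.0]]
0.004 [[342.0, 267.0], [343.0, 285.0], [304.0, 268.0], [304.0, 286.0]]
0.008 [[342.0, 262.0], [343.0, 279.0], [303.0, 263.0], [304.0, 281.0]]
0.012 [[342.0, 257.0], [343.0, 274.0], [303.0, 258.0], [304.0, 276.0]]
0.016 [[342.0, 252.0], [343.0, 269.0], [303.0, 253.0], [304.0, 270.0]]
[[32, 34, 37], [33, 35, 39], [31, 35, 37], [34, 35, 38], [36, 36, 40], [34, 37, 38], [38, 38, 42], [42, 41, 44], [82, 71, 78], [82, 53, 64], [79, 30, 50], [77, 28, 46], [81, 28, 48]]
[0.5791 0.6233 0.0905] [-18.4 567.8] 35
[0.4885 0.0853 0.0905] [-68.1  24.4] 126
[0.4831 0.034  0.0905] [-69.7 -27.1] 143
[ 0.5232 -0.0334  0.0905] [-24.5 -91.3] 182
```

send_rows --plan "0 0 0.003 0 0 0 0.018; 0 0 0.006 0 0 0 0.018; 0 0 0.008 0 0 0 0.018; 0 0 0.008 0 0 0 0.018"

```text
clock: 3.7
position: [0.5225, 0.0764, 0.0789]
tool_rot: [-3.141, -0.001, 2.875]
force: [0.3, 0.3, -0.9]
grip_width: 0.0177
finger_force: 0.0
```

```bash
python3 - <<'E'
from h import *
s,r=status()
f=imaging.grab_frame('side'); c=f['color'][170:215,250:300]
d=(c.max(2)<60)
for y in range(0,45,1): print(y+170,''.join('#' if v else '.' for v in d[y]))
E
```

```text
t 3.7 tcp tray mm [-33.6  18.1] z 78.9 push deg(tray) -11.0 F [ 0.3  0.3 -0.9] w 0.0177
170 ............######.....#####......................
171 .............#####....######......................
172 .............#####.....#####......................
173 .............#####.....#####......................
174 .............#####.....#####......................
175 .............#####.....#####......................
176 ..............####.....#####......................
177 ...............###.....####.......................
178 ...............###.....####.......................
179 ...............###.....####.......................
180 ...............############.......................
181 ..............#############.......................
182 ..............############........................
183 ...............###########........................
184 ...............############.......................
185 ..............#############.......................
186 ...............############.......................
187 ...............###########........................
188 ..................
[... 762 characters left out ...]
#..........#########....................
203 .....##..............##########...................
204 .....................###########..................
205 ....................#############...#.............
206 ....................##################............
207 ....................###################...........
208 ....................###################...........
209 .....................####################.........
210 .....................#####################........
211 ......................##########.##########.......
212 .......................#####################......
213 ........................##########.##########.....
214 ........................#####################.....
```

send_rows --plan "0 0 0.001 0 0 0 0.018; 0 0 0.002 0 0 0 0.018; 0 0 0.002 0 0 0 0.018"

```text
clock: 4.0
position: [0.5229, 0.0764, 0.0773]
tool_rot: [-3.142, -0.0, 2.875]
force: [-0.5, 0.5, -0.6]
grip_width: 0.0183
finger_force: 0.0
```

send_rows --plan "0 0 0.001 0 0 0 0.018; 0 0 0.0015 0 0 0 0.018; 0 0 0.0015 0 0 0 0.018"

```text
clock: 4.25
position: [0.5229, 0.0763, 0.0758]
tool_rot: [-3.142, -0.0, 2.875]
force: [-0.8, 0.4, 0.5]
grip_width: 0.0178
finger_force: 0.0
```

send_rows --plan "0 0 0.001 0 0 0 0.018; 0 0 0.0015 0 0 0 0.018; 0 0 0.0015 0 0 0 0.018"

```text
clock: 4.5
position: [0.5229, 0.0763, 0.0743]
tool_rot: [-3.142, -0.0, 2.875]
force: [0.1, -0.2, -0.4]
grip_width: 0.0181
finger_force: 0.0
```

send_rows --plan "0 0 0.001 0 0 0 0.018; 0 0 0.0015 0 0 0 0.018; 0 0 0.0015 0 0 0 0.018"

```text
clock: 4.75
position: [0.5229, 0.0763, 0.0728]
tool_rot: [-3.142, -0.0, 2.875]
force: [0.2, 0.4, -0.6]
grip_width: 0.0177
finger_force: 0.0
```

```bash
python3 - <<'E'
from h import *
s,r=status()
f=imaging.grab_frame('side'); c=f['color']
cv2.imwrite('pics/c_side.png',cv2.resize(c[150:240,220:340,::-1],None,fx=6,fy=6,interpolation=cv2.INTER_CUBIC))
E
```

```text
t 4.75 tcp tray mm [-33.1  18.1] z 72.8 push deg(tray) -11.0 F [ 0.2  0.4 -0.6] w 0.0177
```

View pics/c_side.png

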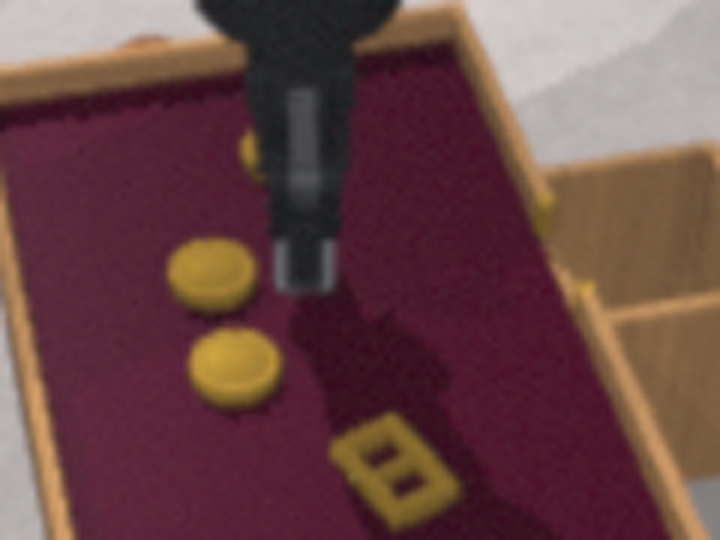

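The pad tips, at crop (305,292), are almost touching their shadow, so they are close to the floor. I continue down in small steps.

send_rows --plan "0 0 0.001 0 0 0 0.018; 0 0 0.001 0 0 0 0.018; 0 0 0.001 0 0 0 0.018"

```text
clock: 5.05
position: [0.5229, 0.0763, 0.0718]
tool_rot: [-3.142, -0.0, 2.875]
force: [0.7, -1.3, 0.3]
grip_width: 0.0181
finger_force: 0.0
```

send_rows --plan "0 0 0.001 0 0 0 0.018; 0 0 0.001 0 0 0 0.018; 0 0 0.001 0 0 0 0.018"

```text
clock: 5.3
position: [0.5229, 0.0763, 0.0709]
tool_rot: [-3.142, -0.0, 2.875]
force: [-0.2, 0.3, 0.1]
grip_width: 0.0178
finger_force: 0.0
```

send_rows --plan "0 0 0.001 0 0 0 0.018; 0 0 0.0015 0 0 0 0.018; 0 0 0.0015 0 0 0 0.018"

```text
clock: 5.55
position: [0.5229, 0.0763, 0.0693]
tool_rot: [-3.141, -0.0, 2.875]
force: [-0.2, -0.3, 0.5]
grip_width: 0.018
finger_force: 0.0
```

send_rows --plan "0 0 0.001 0 0 0 0.018; 0 0 0.0015 0 0 0 0.018; 0 0 0.0015 0 0 0 0.018"

```text
clock: 5.8
position: [0.5229, 0.0763, 0.0678]
tool_rot: [-3.142, -0.0, 2.875]
force: [0.6, -0.3, -0.4]
grip_width: 0.0181
finger_force: 0.0
```

```bash
python3 - <<'E'
from h import *
s,r=status()
f=imaging.grab_frame('side'); c=f['color']
for y in range(184,212): print(y,''.join('#' if v<60 else ('o' if abs(int(p[0])-int(p[2]))<12 else '.') for v,p in zip(c[y,250:300].max(1),c[y,250:300])))
Rm=R.from_euler('xyz',f['orientation']).as_matrix()
for zt in (.085,.09,.095):
    for t in(.009,.0165,.0235):
        q=Rm.T@(np.r_[(s['position']+r@np.array([0,-t,0]))[:2],zt]-f['eye']); print(zt,t,round(f['fx']*q[0]/q[2]+f['cx'],1),round(f['fy']*q[1]/q[2]+f['cy'],1))
E
```

```text
t 5.8 tcp tray mm [-33.1  18.1] z 67.8 push deg(tray) -11.0 F [ 0.6 -0.3 -0.4] w 0.0181
184 ...............############.......................
185 ...............############.......................
186 ...............############.......................
187 ...............############.......................
188 ...............############.......................
189 ...............############.......................
190 ...............############.......................
191 ...............#########o#........................
192 ................oo######oo........................
193 ................oo######oo........................
194 ................oo######oo........................
195 ................oo#####ooo........................
196 ................oo######oo........................
197 ................ooo#####oo##......................
198 ................ooo#####oo##......................
199 ............#...oooooooooo###.....................
200 ...........##....oo###o#o####.....................
201 ..........#.......############...##...............
202 ..#...#####.......#################...............
203 .....##............#################..............
204 ..................###################.............
205 ...................###################............
206 ...................####################...........
207 ....................########.###########..........
208 .....................##########.########.#........
209 ......................#####################.......
210 ......................####################.#......
211 .......................#####################......
0.085 0.009 270.3 198.9
0.085 0.0165 270.4 201.1
0.085 0.0235 270.5 203.2
0.09 0.009 270.3 197.3
0.09 0.0165 270.4 199.5
0.09 0.0235 270.5 201.7
0.095 0.009 270.2 195.7
0.095 0.0165 270.3 198.0
0.095 0.0235 270.4 200.1
```

send_rows --plan "0 0 0.001 0 0 0 0.018; 0 0 0.001 0 0 0 0.018; 0 0 0.001 0 0 0 0.018"

```text
clock: 6.1
position: [0.523, 0.0763, 0.0669]
tool_rot: [-3.142, -0.0, 2.875]
force: [0.2, 0.0, -1.1]
grip_width: 0.0181
finger_force: 0.0
```

send_rows --plan "0 0 0.001 0 0 0 0.018; 0 0 0.001 0 0 0 0.018; 0 0 0.001 0 0 0 0.018"

```text
clock: 6.35
position: [0.5229, 0.0764, 0.0658]
tool_rot: [-3.142, -0.0, 2.875]
force: [0.9, 0.2, 0.2]
grip_width: 0.0179
finger_force: 0.0
```

send_rows --plan "0 0 0.001 0 0 0 0.018; 0 0 0.001 0 0 0 0.018; 0 0 0.001 0 0 0 0.018"

```text
clock: 6.6
position: [0.5229, 0.0763, 0.0648]
tool_rot: [-3.141, -0.0, 2.875]
force: [0.1, -0.5, -0.1]
grip_width: 0.0181
finger_force: 0.0
```

send_rows --plan "0 0 0.001 0 0 0 0.018; 0 0 0.001 0 0 0 0.018; 0 0 0.001 0 0 0 0.018"

```text
clock: 6.85
position: [0.5231, 0.0764, 0.0643]
tool_rot: [3.141, 0.0, 2.875]
force: [-3.2, -1.4, 12.3]
grip_width: 0.0184
finger_force: 5.8
```

send_rows --plan "0 0 0.001 0 0 0 0.018; 0 0 0.001 0 0 0 0.018; 0 0 0.001 0 0 0 0.018"

```text
clock: 7.1
position: [0.5231, 0.0763, 0.0642]
tool_rot: [3.141, 0.001, 2.874]
force: [-9.4, -1.6, 33.6]
grip_width: 0.0185
finger_force: 16.8
```

```bash
python3 - <<'E'
from h import *
s,r=status()
f=imaging.grab_frame('side'); c=f['color']
for y in range(191,208): print(y,''.join('#' if v<60 else ('o' if abs(int(p[0])-int(p[2]))<12 else '.') for v,p in zip(c[y,250:300].max(1),c[y,250:300])))
E
```

```text
t 7.1 tcp tray mm [-32.9  18.1] z 64.2 push deg(tray) -11.0 F [-9.4 -1.6 33.6] w 0.0185
191 ...............############.......................
192 ...............###########........................
193 ................oo######oo........................
194 ................oo######oo........................
195 ................oo######oo........................
196 ................ooo#####oo#.......................
197 ................ooo#####oo##......................
198 ................ooo#####oo###.....................
199 ............#...ooo#####oo###.....................
200 ...........##...oooooo#ooo####...#................
201 ..........#......oo#####.##########...............
202 ..##..#####.......##################..............
203 ....###............#######.#########..............
204 ..................####################............
205 ....................###################...........
206 ....................############.#######..........
207 .....................####################.........
```

Floor contact comes at TCP z 0.0643, so pushing height is about 0.067. Next I raise, go back behind the boss and lower again.

send_rows --plan "0 0 -0.01 0 0 0 0.018; 0 0 -0.028 0 0 0 0.018; 0.02 0 -0.032 0 0 0 0.018; 0.045 0.0015 -0.032 0 0 0 0.018; 0.065 0.0015 -0.032 0 0 0 0.018; 0.076 0.0015 -0.028 0 0 0 0.018; 0.076 0.0015 -0.015 0 0 0 0.018; 0.076 0.0015 -0.008 0 0 0 0.018; 0.076 0.0015 -0.005 0 0 0 0.018; 0.076 0.0015 -0.005 0 0 0 0.018"

```text
clock: 7.98
position: [0.4501, 0.0976, 0.0674]
tool_rot: [-3.141, -0.001, 2.874]
force: [-0.2, -0.1, -0.3]
grip_width: 0.0181
finger_force: 0.0
```

```bash
python3 - <<'E'
from h import *
steps([(-69,26,24.7,-11,.067),(10,10.6,24.7,-11,.067)])
look()
E
```

```text
t 7.98 tcp tray mm [-107.4   33.8] z 67.4 push deg(tray) -11.0 F [-0.2 -0.1 -0.3] w 0.0181
(-69, 26, 24.7, -11) [-0.0145 -0.0003  0.0003] rz 0.0 world [0.464 0.093 0.067]
(10, 10.6, 24.7, -11) [-0.095  -0.0004  0.0003] rz 0.0 world [0.542 0.072 0.067]
blob tray mm [-25.6 -90.1] area 263
blob tray mm [-70.1 -25.3] area 268
```

send_rows --plan "-0.008 0 0 0 0 0 0.018; -0.014 0 0 0 0 0 0.018; -0.02 0 0 0 0 0 0.018; -0.028 0 0 0 0 0 0.018; -0.036 0 0 0 0 0 0.018; -0.045 0 0 0 0 0 0.018; -0.054 0 0 0 0 0 0.018; -0.062 0 0 0 0 0 0.018; -0.07 0 0 0 0 0 0.018; -0.076 0 0 0 0 0 0.018"

```text
clock: 8.87
position: [0.5243, 0.0775, 0.0679]
tool_rot: [-3.142, 0.0, 2.874]
force: [-1.4, 0.2, 0.8]
grip_width: 0.0182
finger_force: 0.1
```

```bash
python3 - <<'E'
from h import *
s,r=status();look()
f=imaging.grab_frame('side')
for cc,st in blobs(gold(f),20): print('side',(w2t(ray(f,cc,.0905)[0])*1e3).round(1),st[4])
cv2.imwrite('pics/d_side.png',cv2.resize(f['color'][130:270,190:370,::-1],None,fx=4,fy=4,interpolation=cv2.INTER_CUBIC))
E
```

```text
t 8.87 tcp tray mm [-31.8  19.3] z 67.9 push deg(tray) -11.0 F [-1.4  0.2  0.8] w 0.0182
blob tray mm [-25.6 -89.8] area 253
side [-17.9 569.1] 37
side [-5.2 12.9] 116
side [-69.7 -27.3] 144
side [-24.6 -91.3] 180
```

View pics/d_side.png

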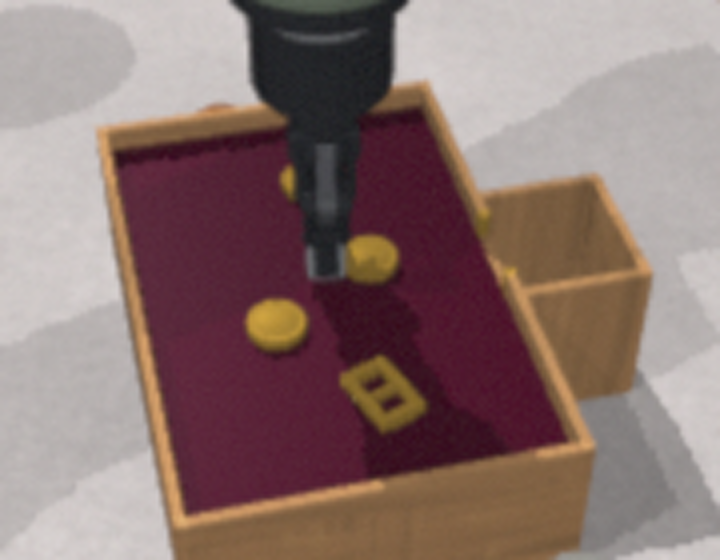

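The boss sits cradled between the fingers, at about tray (-7, 14.6). I continue to the gate.

```bash
python3 - <<'E'
from h import *
steps([(15,8,24.7,-11,.0675),(38,1.5,24.7,-8,.0675),(50,0.5,24.7,-4,.0675),(73,0,24.7,-2,.0675)])
E
```

```text
t 8.97 tcp tray mm [-31.9  19.3] z 67.8 push deg(tray) -11.0 F [-0.8 -0.1 -0.4] w 0.0181
(15, 8, 24.7, -11) [-0.0235 -0.0021  0.0003] rz -0.0 world [0.546 0.069 0.068]
(38, 1.5, 24.7, -8) [-0.0473 -0.0054  0.0003] rz -3.0 world [0.568 0.06  0.068]
(50, 0.5, 24.7, -4) [-0.0595 -0.0058  0.0003] rz -7.0 world [0.58  0.056 0.068]
(73, 0, 24.7, -2) [-0.0822 -0.0028  0.0004] rz -9.0 world [0.603 0.053 0.068]
```

send_rows --plan "-0.008 -0.0007 0 0 0 0 0.018; -0.016 -0.0014 0 0 0 0 0.018; -0.024 -0.0021 0 0 0 0 0.018; -0.032 -0.0033 0 0 0 -1 0.018; -0.04 -0.0044 0 0 0 -2 0.018; -0.048 -0.0054 0 0 0 -3 0.018; -0.056 -0.0056 0 0 0 -6 0.018; -0.064 -0.0052 0 0 0 -7.5 0.018; -0.072 -0.004 0 0 0 -8 0.018; -0.08 -0.003 0 0 0 -9 0.018"

```text
clock: 9.8
position: [0.6006, 0.0535, 0.0679]
tool_rot: [3.142, -0.0, 3.032]
force: [-0.8, -0.1, -0.9]
grip_width: 0.0178
finger_force: 0.1
```

```bash
python3 - <<'E'
from h import *
s,r=status();look()
f=imaging.grab_frame('side')
for cc,st in blobs(gold(f),10): print('side',cc.round(),(w2t(ray(f,cc,.0905)[0])*1e3).round(1),st[4])
E
```

```text
t 9.8 tcp tray mm [46.   1.2] z 67.9 push deg(tray) -1.9 F [-0.8 -0.1 -0.9] w 0.0178
side [238.  84.] [-17.9 569.1] 37
side [256. 106.] [ 11.7 416.7] 75
side [267. 175.] [-25.4  88.4] 106
side [317. 195.] [73.2 -8.7] 53
side [259. 211.] [-69.7 -27.3] 144
side [285. 228.] [-24.6 -91.5] 189
```

send_rows --plan "-0.002 0 0 0 0 0 0.018; -0.004 0 0 0 0 0 0.018; -0.004 0 0 0 0 0 0.018"

```text
clock: 10.15
position: [0.6038, 0.0535, 0.0679]
tool_rot: [3.142, 0.0, 3.032]
force: [0.1, -0.0, -0.4]
grip_width: 0.018
finger_force: 0.0
```

```bash
python3 - <<'E'
from h import *
s,r=status()
f=imaging.grab_frame('side')
for cc,st in blobs(gold(f),10): print('side',cc.round(),(w2t(ray(f,cc,.0905)[0])*1e3).round(1),st.tolist())
cv2.imwrite('pics/e_side.png',cv2.resize(f['color'][130:270,190:370,::-1],None,fx=4,fy=4,interpolation=cv2.INTER_CUBIC))
E
```

```text
t 10.15 tcp tray mm [49.3  1.4] z 67.9 push deg(tray) -2.0 F [ 0.1 -0.  -0.4] w 0.018
side [238.  84.] [-18.2 568.1] [236, 78, 4, 12, 36]
side [256. 106.] [ 11.4 416.7] [253, 100, 6, 13, 73]
side [267. 175.] [-25.5  88.4] [261, 170, 13, 11, 106]
side [259. 211.] [-69.6 -27.4] [252, 205, 15, 12, 145]
side [285. 228.] [-24.5 -91.5] [275, 219, 21, 18, 187]
```

View pics/e_side.png

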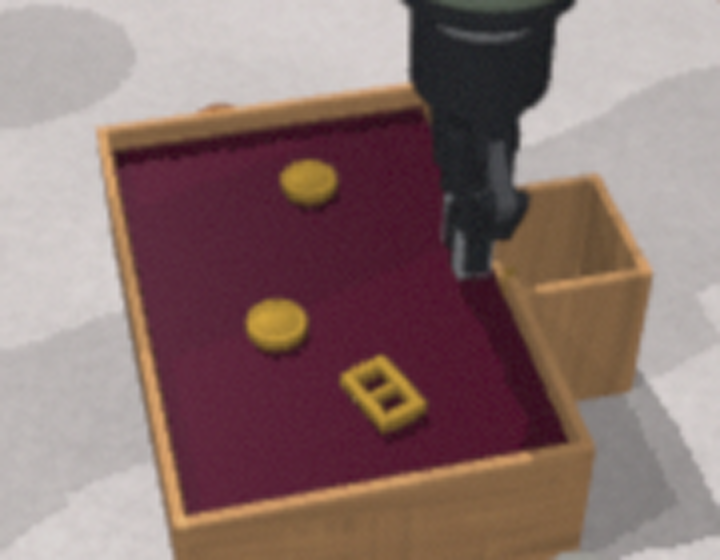

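The first boss has dropped into the slot. The other two bosses, at crop (308,182) and (277,325), and the buckle are undisturbed. Next is the right-hand one.

```bash
python3 - <<'E'
from h import *
steps([(-70,-25.3,38,11,.095),(-70,-25.3,38,11,.0675)])
E
```

```text
t 10.2 tcp tray mm [49.1  1.4] z 67.9 push deg(tray) -2.0 F [0.6 1.1 0.1] w 0.018
(-70, -25.3, 38, 11) [ 0.1551 -0.0393 -0.0271] rz -13.0 world [0.445 0.031 0.095]
(-70, -25.3, 38, 11) [ 0.1551 -0.0393  0.0004] rz -13.0 world [0.445 0.031 0.068]
```

send_rows --plan "0 0 -0.025 0 0 0 0.018; 0.015 -0.004 -0.032 0 0 -3 0.018; 0.045 -0.012 -0.032 0 0 -6 0.018; 0.075 -0.02 -0.032 0 0 -9 0.018; 0.105 -0.028 -0.032 0 0 -13 0.018; 0.135 -0.036 -0.032 0 0 -13 0.018; 0.155 -0.0393 -0.032 0 0 -13 0.018; 0.155 -0.0393 -0.02 0 0 -13 0.018; 0.155 -0.0393 -0.006 0 0 -13 0.018; 0.155 -0.0393 0 0 0 -13 0.018"

```text
clock: 11.03
position: [0.4447, 0.0313, 0.0672]
tool_rot: [-3.142, -0.0, -3.024]
force: [-1.1, -0.1, -0.5]
grip_width: 0.018
finger_force: 0.0
```

```bash
python3 - <<'E'
from h import *
steps([(-70,-25.3,24.7,11,.067),(-8,-13,24.7,11,.067)])
f=imaging.grab_frame('side')
for cc,st in blobs(gold(f),10): print('side',cc.round(),(w2t(ray(f,cc,.0905)[0])*1e3).round(1),st.tolist())
E
```

```text
t 11.03 tcp tray mm [-107.7  -32.7] z 67.2 push deg(tray) 11.0 F [-1.1 -0.1 -0.5] w 0.018
(-70, -25.3, 24.7, 11) [-0.0137  0.      0.0002] rz 0.0 world [0.458 0.033 0.067]
(-8, -13, 24.7, 11) [-0.0769  0.0002  0.0001] rz 0.0 world [0.521 0.041 0.067]
side [267. 175.] [-25.4  88.3] [261, 170, 13, 11, 107]
side [310. 185.] [66.5 27.1] [309, 183, 3, 6, 15]
side [259. 211.] [-68.8 -28.1] [252, 205, 15, 12, 131]
side [285. 228.] [-24.5 -91.4] [275, 219, 21, 18, 186]
```

send_rows --plan "-0.008 0 0 0 0 0 0.018; -0.014 0 0 0 0 0 0.018; -0.02 0 0 0 0 0 0.018; -0.028 0 0 0 0 0 0.018; -0.036 0 0 0 0 0 0.018; -0.045 0 0 0 0 0 0.018; -0.054 0 0 0 0 0 0.018; -0.062 0 0 0 0 0 0.018; -0.07 0 0 0 0 0 0.018; -0.076 0 0 0 0 0 0.018"

```text
clock: 11.92
position: [0.5218, 0.0403, 0.0678]
tool_rot: [3.142, 0.0, -3.025]
force: [-0.8, -1.0, -0.8]
grip_width: 0.018
finger_force: 0.2
```

```bash
python3 - <<'E'
from h import *
steps([(15,-8,24.7,11,.0675),(38,-1.5,24.7,8,.0675),(50,-0.5,24.7,4,.0675),(74,0,24.7,2,.0675)])
f=imaging.grab_frame('side')
for cc,st in blobs(gold(f),10): print('side',cc.round(),(w2t(ray(f,cc,.0905)[0])*1e3).round(1),st.tolist())
E
```

```text
t 11.92 tcp tray mm [-31.5 -18. ] z 67.8 push deg(tray) 11.0 F [-0.8 -1.  -0.8] w 0.018
(15, -8, 24.7, 11) [-0.0229  0.0009  0.0004] rz 0.0 world [0.544 0.044 0.068]
(38, -1.5, 24.7, 8) [-0.0467  0.0042  0.0004] rz 3.0 world [0.568 0.05  0.068]
(50, -0.5, 24.7, 4) [-0.0588  0.0046  0.0004] rz 7.0 world [0.58  0.052 0.068]
(74, 0, 24.7, 2) [-0.0826  0.0013  0.0004] rz 9.0 world [0.604 0.051 0.068]
side [238.  85.] [-19.4 562.3] [236, 79, 4, 11, 31]
side [310. 185.] [66.8 28. ] [309, 182, 3, 7, 16]
side [287. 203.] [ -3.6 -19.7] [282, 198, 10, 11, 73]
side [285. 228.] [-24.4 -91.5] [275, 219, 21, 18, 187]
```

send_rows --plan "-0.008 0.0003 0 0 0 0 0.018; -0.016 0.0006 0 0 0 0 0.018; -0.024 0.001 0 0 0 0 0.018; -0.032 0.0022 0 0 0 1 0.018; -0.04 0.0033 0 0 0 2 0.018; -0.047 0.0042 0 0 0 3 0.018; -0.055 0.0045 0 0 0 6 0.018; -0.063 0.004 0 0 0 7.5 0.018; -0.072 0.003 0 0 0 8 0.018; -0.08 0.0017 0 0 0 9 0.018"

```text
clock: 12.8
position: [0.601, 0.0513, 0.0679]
tool_rot: [-3.142, 0.0, 3.102]
force: [0.1, 0.4, 1.1]
grip_width: 0.0183
finger_force: 0.2
```

send_rows --plan "-0.002 0 0 0 0 0 0.018; -0.004 0 0 0 0 0 0.018; -0.004 0 0 0 0 0 0.018"

```text
clock: 13.05
position: [0.6042, 0.0509, 0.0678]
tool_rot: [-3.142, -0.0, 3.102]
force: [-0.6, -1.1, 0.2]
grip_width: 0.0179
finger_force: 0.0
```

```bash
python3 - <<'E'
from h import *
steps([(-26.6,91,38,-71,.095),(-26.6,91,38,-71,.0675)])
f=imaging.grab_frame('side')
for cc,st in blobs(gold(f),10): print('side',cc.round(),(w2t(ray(f,cc,.0905)[0])*1e3).round(1),st.tolist())
E
```

```text
t 13.05 tcp tray mm [49.8 -1.2] z 67.8 push deg(tray) 2.1 F [-0.6 -1.1  0.2] w 0.0179
(-26.6, 91, 38, -71) [ 0.0842  0.1312 -0.0272] rz 73.1 world [0.525 0.185 0.095]
(-26.6, 91, 38, -71) [0.0842 0.1312 0.0003] rz 73.1 world [0.525 0.185 0.068]
side [238.  84.] [-17.9 569.1] [236, 78, 5, 12, 37]
side [256. 106.] [ 11.7 416.6] [253, 100, 7, 13, 75]
side [267. 175.] [-25.6  88.4] [261, 170, 13, 11, 106]
side [285. 228.] [-24.5 -91.4] [275, 219, 21, 18, 186]
```

send_rows --plan "0 0 -0.03 0 0 0 0.018; 0.01 0.014 -0.045 0 0 7 0.018; 0.02 0.028 -0.045 0 0 14 0.018; 0.03 0.043 -0.045 0 0 21 0.018; 0.04 0.06 -0.045 0 0 28 0.018; 0.05 0.077 -0.045 0 0 35 0.018; 0.06 0.093 -0.045 0 0 42 0.018; 0.07 0.11 -0.045 0 0 49 0.018; 0.08 0.125 -0.045 0 0 56 0.018; 0.084 0.131 -0.045 0 0 63 0.018"

```text
clock: 13.93
position: [0.5237, 0.1877, 0.1129]
tool_rot: [-3.141, -0.001, 1.999]
force: [-0.2, 0.9, 0.8]
grip_width: 0.0184
finger_force: 0.0
```

```bash
python3 - <<'E'
from h import *
steps([(-26.6,91,38,-71,.095),(-26.6,91,38,-71,.0675)])
print(observe()['qpos'].round(2))
look()
f=imaging.grab_frame('side')
for cc,st in blobs(gold(f),10): print('side',cc.round(),(w2t(ray(f,cc,.0905)[0])*1e3).round(1),st.tolist())
E
```

```text
t 13.93 tcp tray mm [-40.7 129.2] z 112.9 push deg(tray) -61.2 F [-0.2  0.9  0.8] w 0.0184
(-26.6, 91, 38, -71) [-0.0028  0.0005  0.0179] rz 9.8 world [0.525 0.185 0.095]
(-26.6, 91, 38, -71) [-0.0029  0.0005  0.0454] rz 9.8 world [0.525 0.185 0.068]
[-0.68  0.57  0.33  1.88 -0.26  0.73  0.22]
blob tray mm [78.4 -6.9] area 215
blob tray mm [-26.6  90.9] area 258
blob tray mm [-25.6 -89.8] area 254
side [267. 175.] [-25.5  88.4] [261, 170, 13, 11, 106]
side [310. 185.] [67.  28.4] [309, 182, 4, 7, 18]
side [285. 228.] [-24.7 -91.2] [275, 219, 21, 18, 182]
```

send_rows --plan "-0.002 0.0005 0.01 0 0 5 0.018; -0.0025 0.0005 0.025 0 0 9.8 0.018; -0.0025 0.0005 0.038 0 0 9.8 0.018; -0.0025 0.0005 0.045 0 0 9.8 0.018; -0.0025 0.0005 0.045 0 0 9.8 0.018"

```text
clock: 14.45
position: [0.5264, 0.1822, 0.0668]
tool_rot: [-3.14, 0.0, 1.834]
force: [0.0, -0.9, -0.0]
grip_width: 0.0182
finger_force: 0.0
```

```bash
python3 - <<'E'
from h import *
steps([(-26.6,91,24.7,-71,.0675),(-2,20,24.7,-71,.0675),(5,0,24.7,-71,.0675)])
E
```

```text
t 14.45 tcp tray mm [-37.6 123.9] z 66.8 push deg(tray) -70.6 F [ 0.  -0.9 -0. ] w 0.0182
(-26.6, 91, 24.7, -71) [-0.01   -0.0004 -0.0007] rz 0.4 world [0.529 0.172 0.068]
(-2, 20, 24.7, -71) [-0.0851 -0.0008 -0.0007] rz 0.4 world [0.548 0.1   0.068]
(5, 0, 24.7, -71) [-0.1063 -0.0008 -0.0007] rz 0.4 world [0.553 0.079 0.068]
```

send_rows --plan "-0.006 -0.0004 -0.0005 0 0 0.4 0.018; -0.012 -0.0004 -0.0005 0 0 0.4 0.018; -0.02 -0.0005 -0.0005 0 0 0.4 0.018; -0.028 -0.0005 -0.0005 0 0 0.4 0.018; -0.037 -0.0006 -0.0005 0 0 0.4 0.018; -0.046 -0.0006 -0.0005 0 0 0.4 0.018; -0.056 -0.0007 -0.0005 0 0 0.4 0.018; -0.065 -0.0007 -0.0005 0 0 0.4 0.018; -0.074 -0.0008 -0.0005 0 0 0.4 0.018; -0.08 -0.0008 -0.0005 0 0 0.4 0.018"

```text
clock: 15.28
position: [0.547, 0.1044, 0.0685]
tool_rot: [3.141, 0.0, 1.823]
force: [0.1, 0.5, 2.0]
grip_width: 0.018
finger_force: 1.2
```

```bash
python3 - <<'E'
from h import *
steps([(1,10,24.7,-71,.0675),(5,2,24.7,-71,.0675)]+[(5+i,1,24.7,-71+7*i,.0675) for i in range(1,11)])
look()
f=imaging.grab_frame('side')
for cc,st in blobs(gold(f),10): print('side',cc.round(),(w2t(ray(f,cc,.0905)[0])*1e3).round(1),st.tolist())
E
```

```text
t 15.28 tcp tray mm [-11.2  47.9] z 68.5 push deg(tray) -71.2 F [0.1 0.5 2. ] w 0.018
(1, 10, 24.7, -71) [-0.0151 -0.0007  0.001 ] rz -0.2 world [0.55  0.09  0.068]
(5, 2, 24.7, -71) [-0.0239  0.0005  0.001 ] rz -0.2 world [0.553 0.081 0.068]
(6, 1, 24.7, -64) [-0.0254 -0.0019  0.001 ] rz -7.2 world [0.552 0.079 0.068]
(7, 1, 24.7, -57) [-0.0263 -0.0039  0.001 ] rz -14.2 world [0.55  0.078 0.068]
(8, 1, 24.7, -50) [-0.0275 -0.0059  0.001 ] rz -21.2 world [0.548 0.076 0.068]
(9, 1, 24.7, -43) [-0.0291 -0.0076  0.001 ] rz -28.2 world [0.547 0.074 0.068]
(10, 1, 24.7, -36) [-0.031  -0.0093  0.001 ] rz -35.2 world [0.546 0.072 0.068]
(11, 1, 24.7, -29) [-0.0332 -0.0107  0.001 ] rz -42.2 world [0.545 0.07  0.068]
(12, 1, 24.7, -22) [-0.0357 -0.0118  0.001 ] rz -49.2 world [0.545 0.067 0.068]
(13, 1, 24.7, -15) [-0.0384 -0.0127  0.001 ] rz -56.2 world [0.544 0.064 0.068]
(14, 1, 24.7, -8) [-0.0414 -0.0133  0.001 ] rz -63.2 world [0.545 0.061 0.068]
(15, 1, 24.7, -1) [-0.0445 -0.0135  0.001 ] rz -70.2 world [0.545 0.058 0.068]
blob tray mm [78.4 -7.1] area 219
blob tray mm [-6.2 23.1] area 195
blob tray mm [-25.6 -89.9] area 255
side [238.  84.] [-18.5 567.2] [236, 78, 4, 12, 35]
side [310. 185.] [66.8 27.8] [309, 183, 4, 6, 17]
side [282. 191.] [-3.7 22.7] [276, 186, 13, 11, 121]
side [285. 228.] [-24.6 -91.7] [275, 219, 21, 19, 187]
```

The third boss is cradled at about (-4, 24). I push it to the gate line, then swing the fingers round it.

send_rows --plan "-0.008 -0.0003 0.0005 0 0 0 0.018; -0.016 -0.0003 0.001 0 0 0 0.018; -0.0239 0.0003 0.001 0 0 0 0.018; -0.0254 -0.0019 0.001 0 0 -7 0.018; -0.0263 -0.0039 0.001 0 0 -14 0.018; -0.0275 -0.0059 0.001 0 0 -21 0.018; -0.0291 -0.0076 0.001 0 0 -28 0.018; -0.031 -0.0093 0.001 0 0 -35 0.018; -0.0332 -0.0107 0.001 0 0 -42 0.018; -0.0357 -0.0118 0.001 0 0 -49 0.018"

```text
clock: 16.22
position: [0.5442, 0.0675, 0.0673]
tool_rot: [-3.141, 0.0, 2.685]
force: [-0.8, -0.5, -0.3]
grip_width: 0.0181
finger_force: 0.1
```

```bash
python3 - <<'E'
from h import *
steps([(13,1,24.7,-15,.0675),(15,1,24.7,-8,.0675),(18,.5,24.7,-4,.0675),(26,.2,24.7,-1,.0675),(50,0,24.7,0,.0675),(74,0,24.7,0,.0675)])
look()
f=imaging.grab_frame('side')
for cc,st in blobs(gold(f),10): print('side',cc.round(),(w2t(ray(f,cc,.0905)[0])*1e3).round(1),st.tolist())
E
```

```text
t 16.22 tcp tray mm [-11.2  10.8] z 67.3 push deg(tray) -21.8 F [-0.8 -0.5 -0.3] w 0.0181
(13, 1, 24.7, -15) [-0.0016 -0.0031 -0.0002] rz -6.8 world [0.544 0.064 0.068]
(15, 1, 24.7, -8) [-0.004  -0.0053 -0.0002] rz -13.8 world [0.546 0.061 0.068]
(18, 0.5, 24.7, -4) [-0.0075 -0.0063 -0.0002] rz -17.8 world [0.548 0.059 0.068]
(26, 0.2, 24.7, -1) [-0.0154 -0.0048 -0.0002] rz -20.8 world [0.556 0.056 0.068]
(50, 0, 24.7, 0) [-0.0379  0.0035 -0.0002] rz -21.8 world [0.58  0.054 0.068]
(74, 0, 24.7, 0) [-0.0602  0.0124 -0.0002] rz -21.8 world [0.604 0.052 0.068]
blob tray mm [-25.8 -89.8] area 257
side [238.  84.] [-18.2 568.1] [236, 78, 4, 12, 36]
side [254. 106.] [  8.2 417.4] [253, 100, 4, 13, 45]
side [310. 185.] [66.7 28.3] [309, 182, 3, 7, 17]
side [292. 199.] [11.9 -8.3] [285, 194, 14, 11, 123]
side [285. 228.] [-24.7 -91.4] [275, 219, 21, 18, 184]
```

The side view puts the boss at about (11, -6), so it slid a few mm out of the cradle during the turn. I'll back off, realign and push again.

```bash
python3 - <<'E'
from h import *
steps([(11,-6,45,-15,.0675),(11,-6,45,-8,.0675),(11,-6,45,0,.0675),(11,-6,42,7,.0675)])
E
```

```text
t 16.32 tcp tray mm [-11.1  10.3] z 67.4 push deg(tray) -22.1 F [0.8 0.2 0.6] w 0.0177
(11, -6, 45, -15) [ 0.0181 -0.0124 -0.0001] rz -7.1 world [0.523 0.064 0.068]
(11, -6, 45, -8) [ 0.017  -0.0178 -0.0001] rz -14.1 world [0.521 0.059 0.068]
(11, -6, 45, 0) [ 0.0151 -0.0238 -0.0001] rz -22.1 world [0.52  0.052 0.068]
(11, -6, 42, 7) [ 0.0101 -0.0273 -0.0001] rz -29.1 world [0.523 0.047 0.068]
```

send_rows --plan "0.009 0 0 0 0 0 0.018; 0.018 -0.002 0 0 0 0 0.018; 0.019 -0.0124 0 0 0 -7 0.018; 0.017 -0.0178 0 0 0 -14 0.018; 0.015 -0.0238 0 0 0 -21 0.018; 0.0101 -0.0273 0 0 0 -28 0.018; 0.0101 -0.0273 0 0 0 -29 0.018"

```text
clock: 16.9
position: [0.5225, 0.0477, 0.0674]
tool_rot: [-3.141, -0.0, -3.095]
force: [-0.2, 0.1, -0.4]
grip_width: 0.0179
finger_force: 0.0
```

```bash
python3 - <<'E'
from h import *
look()
f=imaging.grab_frame('side')
for cc,st in blobs(gold(f),10): print('side',cc.round(),(w2t(ray(f,cc,.0905)[0])*1e3).round(1),st.tolist())
steps([(11,-6,24.7,7,.0675),(38,-1.5,24.7,6,.0675),(50,-.4,24.7,4,.0675),(74,0,24.7,2,.0675)])
E
```

```text
side [238.  85.] [-19.4 562.3] [236, 79, 4, 11, 31]
side [310. 185.] [66.8 27.8] [309, 183, 4, 6, 17]
side [292. 199.] [11.7 -8.2] [285, 194, 14, 11, 127]
side [285. 228.] [-24.6 -91.2] [275, 219, 21, 18, 182]
t 17.0 tcp tray mm [-31.6  -9.6] z 67.4 push deg(tray) 6.6 F [0.1 0.  0.2] w 0.0179
(11, -6, 24.7, 7) [-0.018  -0.0015 -0.0002] rz -0.4 world [0.54  0.048 0.068]
(38, -1.5, 24.7, 6) [-0.0453  0.0003 -0.0002] rz 0.6 world [0.568 0.051 0.068]
(50, -0.4, 24.7, 4) [-0.0574  0.0009 -0.0002] rz 2.6 world [0.58  0.052 0.068]
(74, 0, 24.7, 2) [-0.0813 -0.0006 -0.0002] rz 4.6 world [0.604 0.051 0.068]
```

send_rows --plan "-0.008 -0.0015 0 0 0 0 0.018; -0.014 -0.0015 0 0 0 0 0.018; -0.02 -0.0014 0 0 0 0 0.018; -0.026 -0.001 0 0 0 0 0.018; -0.032 -0.0006 0 0 0 0 0.018; -0.038 -0.0002 0 0 0 0 0.018; -0.045 0.0003 0 0 0 0.6 0.018"

```text
clock: 17.58
position: [0.5685, 0.0507, 0.0673]
tool_rot: [-3.142, -0.0, -3.109]
force: [-1.3, 0.6, -0.1]
grip_width: 0.018
finger_force: 0.1
```

```bash
python3 - <<'E'
from h import *
f=imaging.grab_frame('side')
for cc,st in blobs(gold(f),10): print('side',cc.round(),(w2t(ray(f,cc,.0905)[0])*1e3).round(1),st.tolist())
steps([(38,-1.5,24.7,6,.0675),(50,-.4,24.7,4,.0675),(74,0,24.7,2,.0675)])
E
```

```text
side [238.  84.] [-17.9 569.3] [236, 77, 4, 13, 37]
side [256. 106.] [ 11.7 417.8] [253, 99, 7, 14, 77]
side [304. 197.] [42.1 -7.5] [300, 191, 10, 11, 74]
side [285. 228.] [-24.6 -91.2] [275, 219, 21, 18, 186]
t 17.63 tcp tray mm [15.5 -3.8] z 67.4 push deg(tray) 6.1 F [-0.1  1.1  0.8] w 0.018
(38, -1.5, 24.7, 6) [ 0.0021 -0.0001 -0.0001] rz 0.1 world [0.568 0.051 0.068]
(50, -0.4, 24.7, 4) [-0.01    0.0006 -0.0001] rz 2.1 world [0.58  0.052 0.068]
(74, 0, 24.7, 2) [-0.0339 -0.0007 -0.0001] rz 4.1 world [0.604 0.051 0.068]
```

send_rows --plan "-0.006 0.0004 0 0 0 1 0.018; -0.012 0.0006 0 0 0 2 0.018; -0.018 0.0003 0 0 0 3 0.018; -0.024 0 0 0 0 4 0.018; -0.03 -0.0004 0 0 0 4 0.018; -0.034 -0.0007 0 0 0 4 0.018; -0.034 -0.0007 0 0 0 4 0.018"

```text
clock: 18.22
position: [0.6028, 0.0509, 0.0673]
tool_rot: [-3.142, 0.0, 3.105]
force: [0.1, -0.7, 0.6]
grip_width: 0.018
finger_force: 0.0
```

send_rows --plan "0.01 0 -0.02 0 0 0 0.018; 0.03 0 -0.05 0 0 0 0.018; 0.06 0 -0.08 0 0 0 0.018; 0.09 0 -0.11 0 0 0 0.018; 0.12 0 -0.13 0 0 0 0.018; 0.14 0 -0.15 0 0 0 0.018; 0.15 0 -0.17 0 0 0 0.018; 0.15 0.02 -0.18 0 0 0 0.018; 0.15 0.05 -0.18 0 0 0 0.018; 0.15 0.08 -0.18 0 0 0 0.018"

```text
clock: 19.05
position: [0.4551, 0.137, 0.2486]
tool_rot: [3.141, 0.002, 3.103]
force: [0.8, -0.1, -0.0]
grip_width: 0.0178
finger_force: 0.0
```

```bash
python3 - <<'E'
from h import *
status(); look()
f=imaging.grab_frame('side')
for cc,st in blobs(gold(f),10): print('side',cc.round(),(w2t(ray(f,cc,.0905)[0])*1e3).round(1),st.tolist())
f=imaging.grab_frame('top'); cv2.imwrite('pics/f_top.png',cv2.resize(f['color'][120:300,120:390,::-1],None,fx=2.9,fy=2.9,interpolation=cv2.INTER_CUBIC))
E
```

```text
t 19.05 tcp tray mm [-105.3   73.5] z 248.6 push deg(tray) 2.1 F [ 0.8 -0.1 -0. ] w 0.0178
blob tray mm [78.4 -6.8] area 217
blob tray mm [-25.6 -90. ] area 263
side [238.  83.] [-17.5 571. ] [236, 78, 4, 12, 34]
side [255. 106.] [ 10.5 413.5] [253, 100, 7, 13, 52]
side [310. 185.] [66.9 28. ] [309, 183, 4, 6, 17]
side [285. 228.] [-24.6 -91.2] [275, 219, 21, 18, 184]
```

View pics/f_top.png

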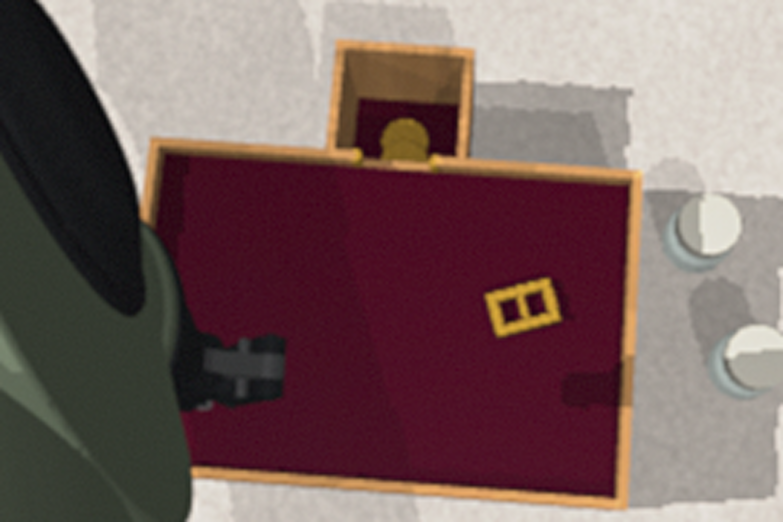

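The final view shows only the buckle at (523,307) on the tray floor. A boss lies at the slot bottom at (405,138), with the gate mouth empty, so the other two must be hidden under the slot's near edge. The jar is in place and the arm is clear, so I hand in.

send_rows --plan "0 0 0 0 0 0 0.018; 0 0 0 0 0 0 0.018; 0 0 0 0 0 0 0.018; 0 0 0 0 0 0 0.018"

```text
clock: 19.53
position: [0.455, 0.1356, 0.2474]
tool_rot: [-3.141, 0.0, 3.104]
force: [-0.7, -0.3, 0.1]
grip_width: 0.0179
finger_force: 0.0
```

```bash
python3 -c "
from workcell import bot
print(bot.job_done())"
```

```text
the job is handed in; nothing more can be done
None
```

I swept all three bosses through the gate and handed the job in at 19.5 s (no verdict came back): the last images show one boss in the slot and no others on the tray, so I infer the other two are hidden under the slot's near edge; the buckle and jar had not moved, and the spool, hidden by the arm at the end, was never approached.

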